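# Fill the two empty cells of a sauce-bottle crate from the sloping rack

### The arm

A 7-joint arm with a two-finger parallel gripper is mounted at the origin on the work surface. World frame = base frame: x ahead of the robot, y to its left, z up, the work surface at z = 0. Lengths are in mm, angles in rad, forces in N, time in s.
With the tool pointing down it reaches from about 400 to 875 mm from the base axis. Payload 4.4 kg.
Tool frame: the origin (TCP) lies between the finger pads; the fingertips stand 17 mm ahead of it and the grasp point (between the pads) lies 2 mm behind it; z points along the fingers, y is the line along which they close (so a half turn about z gives the same grasp; the last joint's range is limited). The gripper opens to 85 mm and grips with 20 to 120 N. Pads are 22 mm wide; open, the fingers measure 114 mm over their backs; the gripper's body (76 mm by 85 mm) begins 54 mm behind the grasp point. The pads swing forward as they close: fully open they stand 13 mm farther back than shut.
Start: joints at [-1.317, 0.628, 0.038, 1.517, -0.027, 0.996, -0.02], TCP at [204.322, 617.066, 248.313] pointing down, gripper open.
Joint ranges: [-3.06, 3.06], [-0.37, 2.12], [-1.25, 1.32], [0.18, 2.47], [-1.1, 4.24], [0.23, 1.98], [-2.94, 2.94]. Speed limits (rad/s): [2.57, 2.57, 3.14, 3.14, 3.14, 3.14, 3.14].

### API

Orientations are given as [roll, pitch, yaw] about the fixed x, y, z axes, in that order (R = Rz(yaw) Ry(pitch) Rx(roll)).
In Python, from cell import sensors, get_image, ctrl gives the robot as it stands.
- The arm moves only by the tool send_rows, never from a script. Its argument "series" is a list of rows, each a list of 3 entries, a list of its own where there are three numbers: the finger opening in mm, from 0 to 85.4, then the shift along the world's x, y, z in units of 60 mm (1.0 is 60 mm), then the turn, a rotation vector about the world's x, y, z in units of 5 degrees (1.0 is 5 degrees). A call has 1 to 8 rows; each row shifts and turns the commanded pose from where the row before left it; what a row does not reach is not made up. A row lasts 1/8 s, in which the tool goes at most 62.5 mm and 10.7 degrees, less where a joint would pass 70% of its speed; a pose out of reach is approached as far as the arm can. A call is refused whole if a number of a shift passes 1 or a number of a turn 1, either way. A call with a gripper value outside its range is refused whole. The fingers move at their own pace and stop on an object; the grip force is fixed at half the most. Time passes only in rows, so rows that do not move let the fingers close. It gives the time, the measured TCP pose, the force, the opening and the grip force at its end, in the units of the state.
- sensors.read_state(): the state, without advancing time (a new reading comes with each control period).
- get_image(name): name is "side" or "top" or "wrist"; returns a dict with "img" (384x512x3 uint8, red, green, blue), "depth" (384x512 float32, mm along the optical axis (not along the pixel's ray), 0 where there is no reading), "vfov" (degrees; the focal length in pixels is half the picture's height over the tangent of half this angle, whatever the lens; pixels are square), "cx", "cy" (the principal point, pixels), "world_to_cam" (4x4, takes a point from world to camera coordinates). Camera axes: x right, y down, z forward; pixel columns grow to the right and rows downward; lengths in mm; the calibration is good to about 2 mm. A picture is of the moment at which its call begins.
- ctrl.finish_job(): hands the job in; it is judged then, once.
The state is a dict: "clock": time; "qpos": joint angles; "qd": joint speeds; "tau": joint torques, N m; "eef_pos": TCP position; "tool_rot": TCP orientation; "force": force on the tool from outside, world axes, zero at the start; "torque": the same for the moment, N m; "width": finger opening in mm; "gripper_force": force on a finger pad.
Only numpy, scipy, OpenCV 4.12 (cv2) and the standard library are available. Lean on these libraries where they do the work, as an engineer would, in place of code of your own. Each camera call takes 0.05 s, during which the arm holds its last target. There are 200 camera calls.

### The job

Take the two sauce bottles that lie back in the sloping rack and stand them upright in the two empty cells of the divided crate, one in each, resting on the wooden packing piece at the bottom. How thick that packing is differs from cell to cell, so lower each bottle gently until you feel it touch down, neither dropping it nor ramming it, and only then let go. Leave the bottles already in the crate, and the tin and jars on the table, as they are.

Things in the scene. Friction and masses are not known exactly. Their poses are not given: they have to be found in the camera images.
- lean1: dark sauce bottle, 170 mm tall: body 60 mm across up to 100 mm, shoulder to 130, round cap 30 mm across from 136 to 170; about 0.2-0.45 kg. Origin: centre of the foot; z towards the cap. Lies back in the sloping rack, axis 30 degrees from vertical, cap leaning to the rack's -x and clear of the rack's board; to be moved.
- lean2: dark sauce bottle, 170 mm tall: body 60 mm across up to 100 mm, shoulder to 130, round cap 30 mm across from 136 to 170; about 0.2-0.45 kg. Origin: centre of the foot; z towards the cap. Lies back in the sloping rack, axis 30 degrees from vertical, cap leaning to the rack's -x and clear of the rack's board; to be moved.
- stood1: dark sauce bottle, 170 mm tall: body 60 mm across up to 100 mm, shoulder to 130, round cap 30 mm across from 136 to 170; about 0.2-0.45 kg. Origin: centre of the foot; z towards the cap. Already stands in a crate cell, on the crate's floor, top 176 mm above the table; leave alone.
- stood2: dark sauce bottle, 170 mm tall: body 60 mm across up to 100 mm, shoulder to 130, round cap 30 mm across from 136 to 170; about 0.2-0.45 kg. Origin: centre of the foot; z towards the cap. Already stands in a crate cell, on the crate's floor, top 176 mm above the table; leave alone.
- stood3: dark sauce bottle, 170 mm tall: body 60 mm across up to 100 mm, shoulder to 130, round cap 30 mm across from 136 to 170; about 0.2-0.45 kg. Origin: centre of the foot; z towards the cap. Already stands in a crate cell, on the crate's floor, top 176 mm above the table; leave alone.
- stood4: dark sauce bottle, 170 mm tall: body 60 mm across up to 100 mm, shoulder to 130, round cap 30 mm across from 136 to 170; about 0.2-0.45 kg. Origin: centre of the foot; z towards the cap. Already stands in a crate cell, on the crate's floor, top 176 mm above the table; leave alone.
- crate: grey bottle crate fixed to the table, open on top, 154 x 228 mm (x, y), 90 mm tall, walls, dividers and floor 6 mm. Six cells, each 68 mm square inside, centred at x = -37 and +37 mm, y = -74, 0 and +74 mm; four hold a bottle, two only a packing piece. Origin: centre of the underside, on the table.
- packing1: wooden packing piece, 66 mm square, fixed in one of the two empty cells (so it marks an empty cell). Its thickness differs in each cell and each time: its flat top lies 4 to 38 mm above the crate's floor, which this pose does not tell. Origin: centre of the cell, on the crate's floor (6 mm above the table); z up.
- packing2: wooden packing piece, 66 mm square, fixed in one of the two empty cells (so it marks an empty cell). Its thickness differs in each cell and each time: its flat top lies 4 to 38 mm above the crate's floor, which this pose does not tell. Origin: centre of the cell, on the crate's floor (6 mm above the table); z up.
- rack: white sheet-metal rack, fixed, 216 mm wide (y). Two bottles lie side by side, about 52 mm either side of the middle, on its board sloped 30 degrees from vertical, which reaches 110 mm up the bottles (top edge 115 mm above the table), between 20 mm rails. Caps lean to its -x, roughly to the robot. Origin: on the table; the centres of the bottles' feet lie at x = 50 mm, z = 36 mm.
- tin: food tin, 74 mm in diameter, 110 mm tall, standing on the table beyond the crate and rack; bystander. Origin: centre of the underside.
- jar: green glass jar with yellow lid, 80 mm in diameter, 120 mm tall, standing on the table at the left side; bystander. Origin: centre of the underside.
- smalljar: amber glass jar with white lid, 68 mm in diameter, 85 mm tall, standing on the table at the right side; bystander. Origin: centre of the underside.

How it is judged:
By the outcome, as a careful person would: the job done as asked, in the order asked, and still so for the second after the job is handed in, with the robot touching nothing.
It also fails if it takes over 69 s, if anything falls off the work surface, if the arm or the gripper's body presses on something with over 40 N, if the wrist force passes 120 N, or if a joint passes its speed limit or range.

## Working session

There is one attempt and no reset: what is moved stays moved. The work goes in short steps, Python scripts to look and compute and a tool call to move; the robot and the scene stay as the last step left them, time stands still between calls to the robot, and variables do not carry over. Pictures are saved under pics/ and viewed, at most 10 in all, crops included, and the job is handed in when it is done.

Besides the shell and the picture viewer there is one more tool, called after "Call:" by a JSON object that holds its "api" and its "payload", one argument or row to a line. send_rows: Moves the arm, as the interface text tells. Its arguments: {"type":"object","properties":{"series":{"type":"array"}},"required":["series"]}

```bash
mkdir -p pics; ls
cat > h.py <<'E'
import numpy as np, cv2
from cell import sensors, get_image, ctrl
def pts(d):
    D=d["depth"];h,w=D.shape;f=h/2/np.tan(np.radians(d["vfov"])/2)
    v,u=np.mgrid[:h,:w];P=np.stack([(u-d["cx"])/f*D,(v-d["cy"])/f*D,D],-1)
    T=np.linalg.inv(d["world_to_cam"]);return P@T[:3,:3].T+T[:3,3]
def ray(d,u,v,z):
    h=d["img"].shape[0];f=h/2/np.tan(np.radians(d["vfov"])/2)
    T=np.linalg.inv(d["world_to_cam"]);r=T[:3,:3]@np.array([(u-d["cx"])/f,(v-d["cy"])/f,1]);o=T[:3,3]
    return o+r*(z-o[2])/r[2]
def save(d,n): cv2.imwrite("pics/"+n,d["img"][:,:,::-1])
E
python3 - <<'E'
from h import *
import pickle
D={n:get_image(n) for n in("side","top")}
pickle.dump(D,open("a.pkl","wb"))
cv2.imwrite("pics/a.png",cv2.resize(np.vstack([D[n]["img"] for n in D])[:,:,::-1],(400*1,600)) if 0 else np.hstack([cv2.resize(D[n]["img"],(400,300)) for n in D])[:,:,::-1])
save(D["top"],"top.png");save(D["side"],"side.png")
for n in D: print(n,np.round(np.linalg.inv(D[n]["world_to_cam"]),2).tolist(),D[n]["vfov"],(D[n]["depth"]>0).mean())
print(sensors.read_state())
E
```

```text
pics
side [[0.61, -0.53, 0.58, -78.72], [-0.79, -0.42, 0.44, -526.74], [0.01, -0.73, -0.68, 899.2], [0.0, 0.0, 0.0, 1.0]] 51.93388508805195 0.9958648681640625
top [[-0.01, -0.98, 0.18, 382.01], [-1.0, 0.01, -0.03, 16.45], [0.03, -0.18, -0.98, 1271.23], [0.0, 0.0, 0.0, 1.0]] 56.233934320166625 0.996063232421875
{'clock': 0.1, 'qpos': array([-1.31681004,  0.62925699,  0.03842621,  1.51826462, -0.02702382,
        0.99631928, -0.01997091]), 'qd': array([ 0.00150695, -0.00270309,  0.00012951, -0.0009568 ,  0.00136715,
        0.00086876,  0.00109731]), 'tau': array([ 3.28145507e-03, -5.64538085e+01,  1.23048440e+00, -1.93973851e+01,
        1.12648160e-02,  5.49410135e-03,  1.02498106e-05]), 'eef_pos': array([204.12201153, 616.55245888, 247.4795938 ]), 'tool_rot': array([-3.13986130e+00, -1.31422114e-05,  2.82183757e+00]), 'force': array([ 0.38828134, -0.29865159, -0.19034047]), 'torque': array([ 0.02218055, -0.02590142, -0.00305   ]), 'gripper_force': 0.0, 'width': 85.5632781266097}
```

View pics/top.png

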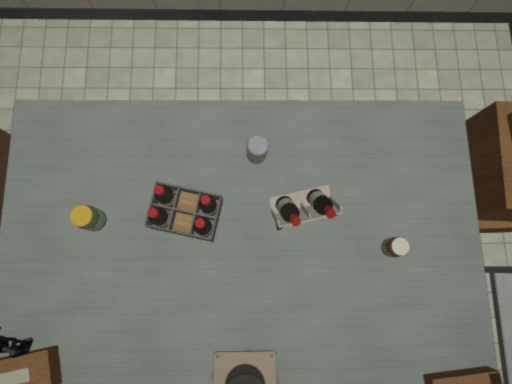

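View pics/side.png

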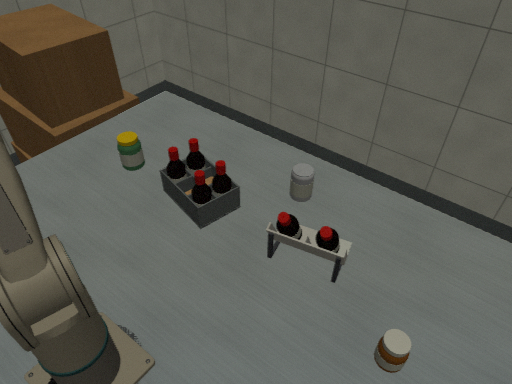

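The top view shows the crate near (184,211), with empty wood cells at (188,201) and (183,222). The rack is near (305,207), with lean caps at (296,221) and (330,212). The side view shows the same layout.

```bash
cat >> h.py <<'E'
def blobs(m,amin=15):
    n,l,s,c=cv2.connectedComponentsWithStats(m.astype(np.uint8));return [(l==i,c[i],s[i,4]) for i in range(1,n) if s[i,4]>=amin]
def red(d):
    H=cv2.cvtColor(d["img"],cv2.COLOR_RGB2HSV).astype(int);return ((H[...,0]<8)|(H[...,0]>172))&(H[...,1]>170)&(H[...,2]>60)
def wood(d):
    H=cv2.cvtColor(d["img"],cv2.COLOR_RGB2HSV).astype(int);return (H[...,0]>8)&(H[...,0]<22)&(H[...,1]>80)&(H[...,2]>70)
E
python3 - <<'E'
from h import *
import pickle
D=pickle.load(open("a.pkl","rb"))
for n,d in D.items():
    P=pts(d)
    for nm,m in(("red",red(d)),("wood",wood(d))):
        for b,c,a in blobs(m):
            q=P[b];z=q[:,2]
            if abs(q[:,1].mean())<400 and 250<q[:,0].mean()<800: print(n,nm,np.round(c),a,"med",np.round(np.median(q,0)),"ztop",np.round(np.percentile(z,[5,95])),"toppts",np.round(q[z>np.percentile(z,95)-5].mean(0)))
    # crate region and rack heights
d=D["top"];P=pts(d)
for nm,lo,hi,x0,x1 in(("crate",(380,100),(620,420),82,98),("rack",(380,-320),(620,-20),105,123)):
    m=(P[...,2]>x0)&(P[...,2]<x1)&(P[...,0]>lo[0])&(P[...,0]<hi[0])&(P[...,1]>lo[1])&(P[...,1]<hi[1])
    q=P[m][:,:2].astype(np.float32);print(nm,len(q),cv2.minAreaRect(q),np.percentile(P[m][:,2],[5,50,95]))
E
```

```text
side red [193. 144.] 103 med [612. 257. 170.] ztop [149. 180.] toppts [584. 227. 211.]
side red [173. 153.] 107 med [540. 273. 172.] ztop [149. 180.] toppts [516. 244. 210.]
side red [220. 167.] 117 med [578. 114. 171.] ztop [149. 179.] toppts [582. 118. 178.]
side red [199. 177.] 132 med [507. 131. 171.] ztop [149. 180.] toppts [501. 125. 191.]
side red [284. 218.] 131 med [ 513. -160.  183.] ztop [161. 190.] toppts [ 504. -164.  204.]
side red [326. 233.] 134 med [ 535. -269.  183.] ztop [163. 191.] toppts [ 525. -273.  208.]
side wood [209. 180.] 52 med [617. 213.  42.] ztop [39. 45.] toppts [617. 210.  44.]
side wood [188. 192.] 27 med [541. 234.  30.] ztop [27. 85.] toppts [495. 161. 109.]
top red [159. 189.] 48 med [616. 263. 176.] ztop [172. 179.] toppts [615. 263. 176.]
top red [205. 200.] 51 med [581. 119. 176.] ztop [173. 180.] toppts [581. 120. 177.]
top red [330. 212.] 67 med [ 539. -265.  184.] ztop [173. 191.] toppts [ 541. -264.  188.]
top red [152. 212.] 53 med [544. 280. 176.] ztop [173. 180.] toppts [538. 271. 205.]
top red [295. 221.] 43 med [ 512. -157.  184.] ztop [178. 191.] toppts [ 516. -156.  189.]
top red [199. 222.] 61 med [510. 136. 176.] ztop [173. 180.] toppts [508. 134. 199.]
top wood [187. 201.] 312 med [602. 194.  40.] ztop [36. 44.] toppts [600. 192.  54.]
top wood [182. 222.] 313 med [530. 212.  27.] ztop [24. 31.] toppts [527. 210.  45.]
crate 308 ((552.0313720703125, 209.9996337890625), (226.0989532470703, 153.7684783935547), 84.95915222167969) [82.76293599 89.04794905 94.66215609]
rack 311 ((562.5475463867188, -208.59527587890625), (80.99932098388672, 216.07192993164062), 12.142937660217285) [106.48184921 114.19623348 121.23039615]
```

Call:
{"api": "send_rows", "payload": {
  "series": [
    [85, [0.5, -0.7, 0.3], [0, 0, 0]],
    [85, [0.5, -0.7, 0.3], [0, 0, 0]],
    [85, [0.5, -0.7, 0.3], [0, 0, 0]],
    [85, [0.5, -0.7, 0.3], [0, 0, 0]],
    [85, [0.5, -0.7, 0.3], [0, 0, 0]],
    [85, [0.5, -0.7, 0.3], [0, 0, 0]],
    [85, [0.5, -0.7, 0.3], [0, 0, 0]],
    [85, [0.5, -0.7, 0.3], [0, 0, 0]]
  ]
}}

```text
clock: 1.1
eef_pos: [444.9, 279.4, 392.7]
tool_rot: [-3.141, -0.0, 2.822]
force: [0.9, -0.1, 0.0]
width: 85.1
gripper_force: 0.0
```

Run:
```python
from h import *
import pickle
d=get_image("wrist");save(d,"w1.png");pickle.dump(d,open("w1.pkl","wb"))
s=sensors.read_state();print(s["eef_pos"],s["tool_rot"],s["qpos"],s["clock"]);T=np.linalg.inv(d["world_to_cam"]);print(np.round(T,2))
```

```text
[450.85788247 272.02141711 395.23019582] [-3.14054918  0.00773149  2.81106441] [-0.69397075  0.30880465  0.12883846  1.64366116 -0.03487445  1.18776009
  0.68199639] 1.15
[[ 3.2000e-01  9.1000e-01  2.8000e-01  3.7412e+02]
 [ 9.5000e-01 -3.0000e-01 -9.0000e-02  3.0357e+02]
 [ 0.0000e+00  2.9000e-01 -9.6000e-01  5.1865e+02]
 [ 0.0000e+00  0.0000e+00  0.0000e+00  1.0000e+00]]
```

View pics/w1.png

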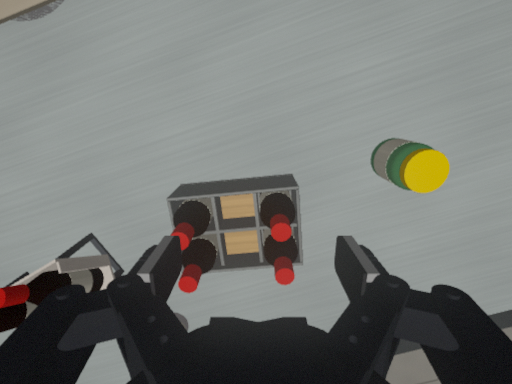

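The wrist view shows the crate at (170–300, 175–270), with wood pieces at (237,206) and (241,242) and caps beside them. Next I look at the rack from close by.

Call:
{"api": "send_rows", "payload": {
  "series": [
    [60, [0.0, -0.85, 0], [0, 0, 0]],
    [60, [0.0, -0.85, 0], [0, 0, 0]],
    [60, [0.0, -0.85, 0], [0, 0, 0]],
    [60, [0.0, -0.85, 0], [0, 0, 0]],
    [60, [0.0, -0.85, 0], [0, 0, 0]],
    [60, [0.0, -0.85, 0], [0, 0, 0]],
    [60, [0.0, -0.85, 0], [0, 0, 0]],
    [60, [0, 0, 0], [0, 0, 0]]
  ]
}}

```text
clock: 2.15
eef_pos: [443.6, -80.0, 392.2]
tool_rot: [-3.14, 0.0, 2.814]
force: [0.0, -0.1, -0.9]
width: 60.1
gripper_force: 0.0
```

Run:
```python
from h import *
import pickle
e=get_image("wrist");save(e,"w2.png");pickle.dump(e,open("w2.pkl","wb"))
s=sensors.read_state();print(s["eef_pos"],s["tool_rot"],s["qpos"],s["clock"])
d=pickle.load(open("w1.pkl","rb"))
for nm,d in(("w1",d),("w2",e)):
    P=pts(d)
    for k,m in(("red",red(d)),("wood",wood(d))):
        for b,c,a in blobs(m,60):
            q=P[b];z=q[:,2];t=np.percentile(z,90)
            u,v=c; print(nm,k,np.round(c),a,"med",np.round(np.median(q,0),1),"z10/90",np.round(np.percentile(z,[10,90])),"top",np.round(np.median(q[abs(z-t)<4],0),1))
    if nm=="w1":
        m=(abs(P[...,2]-90)<5)&(P[...,0]>440)&(P[...,0]<680)&(P[...,1]>60)&(P[...,1]<350)
        B=max(blobs(m),key=lambda t:t[2]);q=P[m][:,:2].astype(np.float32)
        print("rim",len(q),B[2],cv2.minAreaRect(P[B[0]][:,:2].astype(np.float32)))
```

```text
[443.87921517 -77.24437928 392.07965932] [-3.14142009e+00 -5.92446948e-04  2.81764220e+00] [-0.15854933  0.19115207  0.32831239  1.82578817 -0.06751008  1.13611949
  1.43954196] 2.2
w1 red [281. 232.] 323 med [543.7 281.3 176.5] z10/90 [175. 177.] top [544.3 281.3 176.6]
w1 red [183. 239.] 165 med [512.  144.  176.2] z10/90 [175. 177.] top [511.3 143.6 176.3]
w1 red [188. 281.] 289 med [580.5 122.  176.2] z10/90 [159. 177.] top [582.6 121.8 176.4]
w1 red [284. 276.] 235 med [615.  265.5 176.5] z10/90 [176. 177.] top [615.  265.5 176.5]
w1 red [ 13. 295.] 536 med [ 518.7 -144.6  173.8] z10/90 [159. 186.] top [ 516.9 -147.7  185.5]
w1 wood [237. 206.] 728 med [537.2 205.9  27.9] z10/90 [27. 29.] top [537.5 205.8  27.8]
w1 wood [241. 242.] 696 med [608.2 189.9  40.4] z10/90 [39. 42.] top [608.5 189.7  40.4]
rim 1430 920 ((564.5549926757812, 200.87326049804688), (227.6088104248047, 154.2174072265625), 77.22339630126953)
w2 red [424. 161.] 683 med [507.9 131.7 175.6] z10/90 [151. 177.] top [511.1 135.8 176.5]
w2 red [508. 198.] 105 med [611.3 251.2 148.8] z10/90 [144. 154.] top [613.9 250.7 152.9]
w2 red [420. 211.] 597 med [577.8 116.5 175.2] z10/90 [149. 177.] top [582.7 119.6 176.5]
w2 red [221. 232.] 293 med [ 511.9 -156.3  184.4] z10/90 [179. 189.] top [ 517.5 -155.1  187.5]
w2 red [155. 263.] 97 med [ 529.  -267.4  180.3] z10/90 [178. 182.] top [ 529.8 -267.3  180.7]
w2 wood [431. 139.] 468 med [526.  225.8  28. ] z10/90 [27. 29.] top [526.4 226.3  28. ]
w2 wood [429. 185.] 626 med [607.7 203.1  40.5] z10/90 [39. 42.] top [608.1 203.4  40.5]
w2 wood [ 49. 219.] 481 med [ 434.  -492.2   57.2] z10/90 [47. 64.] top [ 436.5 -494.    63.1]
w2 wood [  2. 353.] 83 med [  805.6 -1035.3  -113.3] z10/90 [-120. -103.] top [  811.  -1035.3  -103.3]
```

View pics/w2.png

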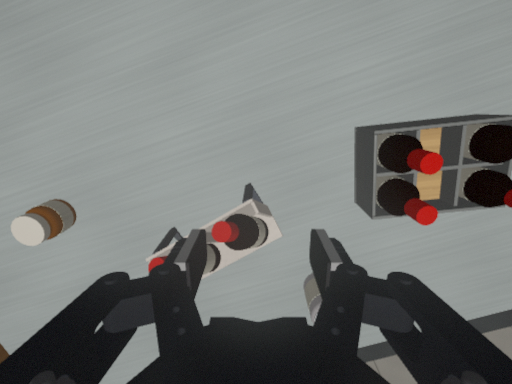

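The rack shows at (150–280, 190–285) with caps at (221,232) and (157,264). The second cap is partly hidden by the finger. I turn the tool to the grasp yaw and look again from there.

Call:
{"api": "send_rows", "payload": {
  "series": [
    [50, [0.1, 0, 0], [0, 0, -1]],
    [50, [0.1, 0, 0], [0, 0, -1]],
    [50, [0.1, 0, 0], [0, 0, -1]],
    [50, [0.1, 0, 0], [0, 0, -1]],
    [50, [0.1, 0, 0], [0, 0, -1]],
    [50, [0.1, 0, 0], [0, 0, -1]],
    [50, [0.1, 0, 0], [0, 0, -1]],
    [50, [0.1, 0, 0], [0, 0, -1]]
  ]
}}

```text
clock: 3.2
eef_pos: [492.6, -73.7, 391.9]
tool_rot: [-3.141, -0.001, 2.124]
force: [-0.9, -0.2, -0.0]
width: 49.9
gripper_force: 0.0
```

Call:
{"api": "send_rows", "payload": {
  "series": [
    [50, [0.1, 0, 0], [0, 0, -1]],
    [50, [0, 0, 0], [0, 0, -1]],
    [50, [0, 0, 0], [0, 0, -1]],
    [50, [0, 0, 0], [0, 0, -0.7]],
    [50, [0, 0, 0], [0, 0, 0]],
    [50, [0, 0, 0], [0, 0, 0]]
  ]
}}

```text
clock: 3.95
eef_pos: [498.4, -74.9, 392.1]
tool_rot: [-3.141, -0.001, 1.803]
force: [0.7, -0.2, -0.6]
width: 50.1
gripper_force: 0.0
```

Run:
```python
from h import *
import pickle
e=get_image("wrist");save(e,"w3.png");pickle.dump(e,open("w3.pkl","wb"))
s=sensors.read_state();print(s["eef_pos"],s["tool_rot"],s["qpos"],s["clock"])
d=e;P=pts(d)
for b,c,a in blobs(red(d),60):
    q=P[b]; q=q[(q[:,2]>100)&(q[:,2]<200)]
    print("red",np.round(c),a,np.round(np.median(q,0),1),np.round(np.percentile(q,[2,98],0),1).tolist())
```

```text
[498.35217414 -75.17351989 392.1906112 ] [-3.14146030e+00 -4.21748743e-04  1.80268326e+00] [-0.28282874  0.30067778  0.51204417  1.70750559 -0.15828466  1.17488554
  0.50325754] 4.0
red [309.   5.] 228 [512.5 123.2 161.1] [[500.4, 121.7, 145.2], [524.2, 130.1, 177.2]]
red [366.  23.] 892 [580.8 117.1 176. ] [[569.4, 105.7, 146.3], [596.0, 132.9, 177.9]]
red [256. 227.] 299 [ 514.3 -154.6  183.9] [[501.6, -167.8, 168.1], [536.2, -144.3, 190.6]]
red [256. 294.] 279 [ 539.8 -261.6  183.5] [[525.4, -277.0, 165.2], [559.9, -253.3, 190.4]]
```

View pics/w3.png

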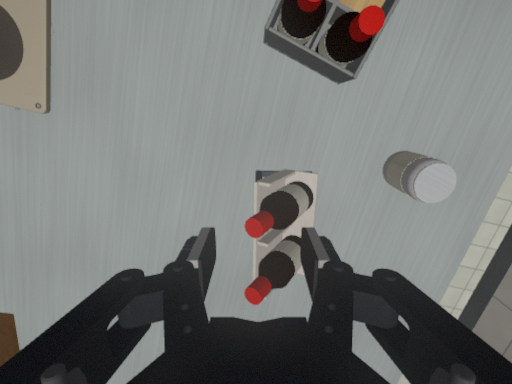

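The view shows both lean bottles clearly, with caps at (259,223) and (258,290), above white rack edges that run nearly vertical. I fit the cap end discs.

Run:
```python
from h import *
import pickle
d=pickle.load(open("w3.pkl","rb"));P=pts(d);top=pickle.load(open("a.pkl","rb"))["top"]
def fit(d,near):
  P=pts(d);psi=np.radians(13)
  B=[b for b,c,a in blobs(red(d),30) if np.median(P[b][:,1])<0]
  for k in range(3):
    a=np.array([-.5*np.cos(psi),-.5*np.sin(psi),.866]);ey=np.array([-np.sin(psi),np.cos(psi),0]);ex=np.cross(ey,a);C=[]
    for b in B:
        q=P[b];h=q@a;m=h[(h<np.median(h)+25)];t=np.percentile(m,90);s=q[abs(h-t)<3]
        u=s@ex;w=s@ey;c=[(np.percentile(u,2)+np.percentile(u,98))/2,(np.percentile(w,2)+np.percentile(w,98))/2]
        ext=[np.ptp(np.percentile(x,[2,98])) for x in(u,w)]
        C.append(ex*c[0]+ey*c[1]+a*t)
        if k==2: print(len(s),"disc",np.round(C[-1],1),"ext",np.round(ext,1))
    v=C[0]-C[1]; v=v*np.sign(v[1]);psi=np.arctan2(-v[0],v[1])
  print("psi",np.degrees(psi),"sep",np.linalg.norm(v[:2]))
fit(d,1);fit(top,0)
# rack direction from white pixels near the top edge
m=(abs(P[...,2]-115)<4)&(P[...,0]>440)&(P[...,0]<640)&(P[...,1]>-340)&(P[...,1]<-70)&(d["img"].min(2)>110)
print(m.sum(),cv2.minAreaRect(P[m][:,:2].astype(np.float32)))
m=(P[...,2]>40)&(P[...,2]<125)&(P[...,0]>440)&(P[...,0]<640)&(P[...,1]>-340)&(P[...,1]<-70)
print(m.sum(),cv2.minAreaRect(P[m][:,:2].astype(np.float32)))
```

```text
246 disc [ 511.7 -156.2  185. ] ext [24.7 23.8]
197 disc [ 535.7 -265.6  185.4] ext [24.6 24.2]
psi 12.40525952435822 sep 112.06653900568685
43 disc [ 537.3 -266.2  187. ] ext [23.3 22.5]
23 disc [ 511.4 -156.7  187.1] ext [21.8 21.1]
psi 13.282315911624888 sep 112.52536956539433
454 ((561.2484130859375, -208.93934631347656), (76.76504516601562, 216.03204345703125), 12.353628158569336)
3557 ((580.4600830078125, -205.19021606445312), (116.00572204589844, 216.95838928222656), 12.058035850524902)
```

Call:
{"api": "send_rows", "payload": {
  "series": [
    [50, [0, 0, 0], [0, 0, -0.18]],
    [50, [-0.05, -0.24, -0.28], [0.215, -0.977, 0]],
    [50, [-0.05, -0.24, -0.28], [0.215, -0.977, 0]],
    [50, [-0.05, -0.24, -0.28], [0.215, -0.977, 0]],
    [50, [-0.05, -0.24, -0.28], [0.215, -0.977, 0]],
    [50, [-0.05, -0.24, -0.28], [0.215, -0.977, 0]],
    [50, [-0.05, -0.24, -0.28], [0.215, -0.977, 0]],
    [50, [0, 0, 0], [0, 0, 0]]
  ]
}}

```text
clock: 5.0
eef_pos: [479.9, -159.2, 294.4]
tool_rot: [2.639, -0.008, 1.782]
force: [0.4, 0.3, 0.3]
width: 50.1
gripper_force: 0.0
```

```bash
cat > st.py <<'E'
from h import *
from scipy.spatial.transform import Rotation as R
s=sensors.read_state();M=R.from_euler("xyz",s["tool_rot"]).as_matrix()
print("pos",np.round(s["eef_pos"],1),"z",np.round(M[:,2],3),"y",np.round(M[:,1],3),"F",np.round(s["force"],1),"T",np.round(s["torque"],2),"w",round(s["width"],1),round(s["gripper_force"],1),"q",np.round(s["qpos"],2),"t",s["clock"])
E
python3 st.py
```

```text
pos [ 479.9 -159.2  294.4] z [ 0.469  0.108 -0.876] y [0.858 0.18  0.482] F [0.4 0.3 0.3] T [-0.12  0.46 -0.02] w 50.1 0.0 q [ 0.27  0.24  0.25  2.21 -0.94  0.48  1.51] t 5.0
```

Call:
{"api": "send_rows", "payload": {
  "series": [
    [50, [0.02, -0.03, -0.5], [0, -0.1, 0]],
    [50, [0.02, -0.03, -0.46], [0, -0.1, 0]],
    [50, [0, 0, 0], [0, 0, 0]],
    [50, [0, 0, 0], [0, 0, 0]]
  ]
}}

```text
clock: 5.5
eef_pos: [484.5, -162.0, 246.0]
tool_rot: [2.629, -0.001, 1.789]
force: [0.4, -0.2, 0.1]
width: 50.0
gripper_force: 0.0
```

```bash
python3 st.py
python3 - <<'E'
from h import *
d=get_image("wrist");P=pts(d)
save(d,"w4.png")
E
```

```text
pos [ 484.5 -162.   246. ] z [ 0.478  0.107 -0.872] y [0.851 0.188 0.49 ] F [ 0.4 -0.2  0.1] T [-0.19  0.46 -0.03] w 50.0 0.0 q [ 0.6   0.34 -0.17  2.26 -1.1   0.29  1.7 ] t 5.5
```

View pics/w4.png

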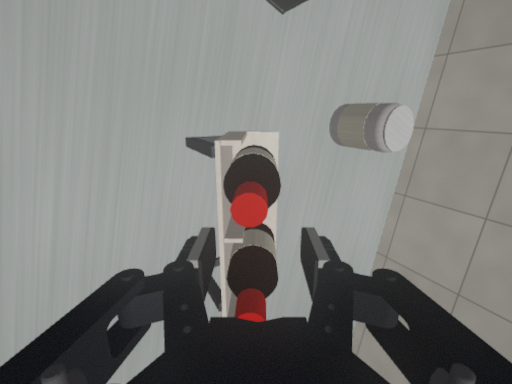

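The wrist view shows lean1's cap at (250,308) between the fingers and lean2's cap at (250,208). Joint 5 is at its limit with this tilt. I'll grip across the rack's y instead, with a mild tilt. First I untilt and yaw +90.

Call:
{"api": "send_rows", "payload": {
  "series": [
    [50, [0, 0, 0.3], [-0.215, 1, 0]],
    [50, [0, 0, 0.3], [-0.215, 1, 0]],
    [50, [0, 0, 0.3], [-0.215, 1, 0]],
    [50, [0, 0, 0], [-0.215, 1, 0]],
    [50, [0, 0, 0], [-0.215, 1, 0]],
    [50, [0, 0, 0], [-0.215, 1, 0]],
    [50, [0, 0, 0], [0, 0, 1]],
    [50, [0, 0, 0], [0, 0, 1]]
  ]
}}

```text
clock: 6.55
eef_pos: [486.7, -158.1, 294.8]
tool_rot: [3.133, -0.009, 1.97]
force: [0.2, 0.5, -0.6]
width: 49.8
gripper_force: 0.0
```

Call:
{"api": "send_rows", "payload": {
  "series": [
    [50, [0, 0, 0], [0, 0, 1]],
    [50, [0, 0, 0], [0, 0, 1]],
    [50, [0, 0, 0], [0, 0, 1]],
    [50, [0, 0, 0], [0, 0, 1]],
    [50, [0, 0, 0], [0, 0, 1]],
    [50, [0, 0, 0], [0, 0, 1]],
    [50, [0, 0, 0], [0, 0, 1]],
    [50, [0, 0, 0], [0, 0, 1]]
  ]
}}

```text
clock: 7.55
eef_pos: [486.4, -158.5, 294.9]
tool_rot: [3.135, -0.01, 2.667]
force: [-0.7, 0.6, 0.0]
width: 49.6
gripper_force: 0.0
```

Call:
{"api": "send_rows", "payload": {
  "series": [
    [50, [0, 0, 0], [0, 0, 1]],
    [50, [0, 0, 0], [0, 0, 1]],
    [50, [0, 0, 0], [0, 0, 1]],
    [50, [0, 0, 0], [0, 0, 1]],
    [50, [0, 0, 0], [0, 0, 1]],
    [50, [0, 0, 0], [0, 0, 1]],
    [50, [0, 0, 0], [0, 0, 1]],
    [50, [0, 0, 0], [0, 0, 1]]
  ]
}}

```text
clock: 8.55
eef_pos: [486.4, -158.6, 294.7]
tool_rot: [3.136, -0.013, -2.918]
force: [-0.1, -0.3, -0.5]
width: 49.6
gripper_force: 0.0
```

```bash
python3 st.py
```

```text
pos [ 486.4 -158.6  294.7] z [-0.014  0.002 -1.   ] y [-0.222  0.975  0.005] F [-0.1 -0.3 -0.5] T [ 0.07 -0.04  0.05] w 49.6 0.0 q [ 0.25  0.38  0.02  1.83 -0.01  0.95  2.06] t 8.55
```

Call:
{"api": "send_rows", "payload": {
  "series": [
    [50, [0.18, 0.02, -0.33], [0.22, -1, 0]],
    [50, [0.18, 0.02, -0.33], [0.22, -1, 0]],
    [50, [0.18, 0.02, -0.33], [0.22, -1, 0]],
    [50, [0, 0, 0], [0.05, -0.2, 0]],
    [50, [0, 0, 0], [0, 0, 0]],
    [50, [0, 0, 0], [0, 0, 0]]
  ]
}}

```text
clock: 9.3
eef_pos: [519.5, -155.3, 235.2]
tool_rot: [3.135, 0.274, -2.92]
force: [-0.3, 0.1, 1.3]
width: 50.1
gripper_force: 0.0
```

```bash
python3 st.py
```

```text
pos [ 519.5 -155.3  235.2] z [ 0.263  0.066 -0.963] y [-0.222  0.975  0.007] F [-0.3  0.1  1.3] T [-0.06  0.24  0.  ] w 50.1 0.0 q [ 0.42  0.41 -0.13  2.04 -0.2   0.47  2.28] t 9.3
```

Call:
{"api": "send_rows", "payload": {
  "series": [
    [50, [0, 0.01, -0.36], [0, 0, 0]],
    [50, [0, 0, -0.36], [0, 0, 0]],
    [50, [0, 0, -0.36], [0, 0, 0]],
    [50, [0, 0, 0], [0, 0, 0]],
    [50, [0, 0, 0], [0, 0, 0]]
  ]
}}

```text
clock: 9.93
eef_pos: [519.3, -155.0, 170.1]
tool_rot: [3.134, 0.275, -2.921]
force: [0.4, -0.2, 0.2]
width: 50.1
gripper_force: 0.0
```

```bash
python3 st.py
python3 - <<'E'
from h import *
d=get_image("side");cv2.imwrite("pics/s5.png",cv2.resize(d["img"][130:300,200:420,::-1],None,fx=3,fy=3,interpolation=cv2.INTER_CUBIC))
E
```

```text
pos [ 519.3 -155.   170.1] z [ 0.263  0.067 -0.962] y [-0.221  0.975  0.007] F [ 0.4 -0.2  0.2] T [-0.07  0.23  0.01] w 50.1 0.0 q [ 0.44  0.52 -0.16  2.1  -0.22  0.3   2.31] t 9.925
```

View pics/s5.png

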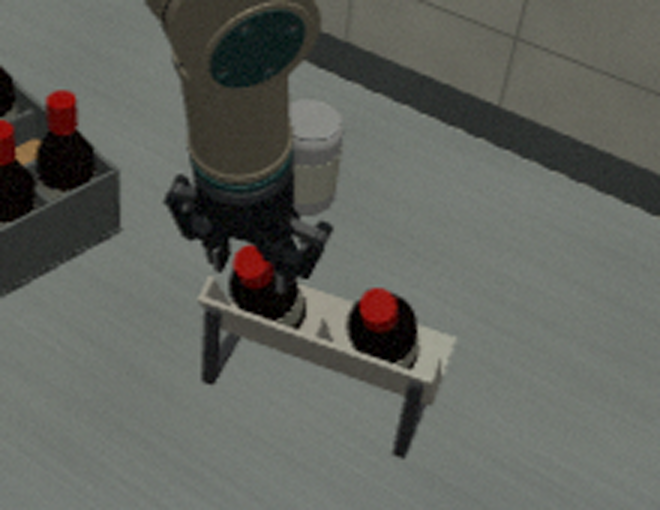

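The fingers straddle lean1's cap, seen at (253,265) in the crop. Closing.

Call:
{"api": "send_rows", "payload": {
  "series": [
    [15, [0, 0, 0], [0, 0, 0]],
    [15, [0, 0, 0], [0, 0, 0]],
    [15, [0, 0, 0], [0, 0, 0]],
    [15, [0, 0, 0], [0, 0, 0]],
    [15, [0, 0, 0], [0, 0, 0]],
    [15, [0, 0, 0], [0, 0, 0]]
  ]
}}

```text
clock: 10.72
eef_pos: [519.1, -155.7, 170.2]
tool_rot: [3.135, 0.275, -2.922]
force: [-1.6, -0.7, 6.6]
width: 28.8
gripper_force: 59.1
```

```bash
python3 st.py
```

```text
pos [ 519.1 -155.7  170.2] z [ 0.264  0.066 -0.962] y [-0.22   0.976  0.007] F [-1.6 -0.7  6.6] T [-0.29  0.23 -0.04] w 28.8 59.1 q [ 0.44  0.52 -0.16  2.1  -0.22  0.3   2.31] t 10.725
```

Call:
{"api": "send_rows", "payload": {
  "series": [
    [15, [0, 0, 0.1], [0, 0, 0]],
    [15, [0, 0, 0.2], [0, 0, 0]],
    [15, [0, 0, 0.4], [0, 0, 0]],
    [15, [0, 0, 0.5], [0, 0, 0]],
    [15, [0, 0, 0.5], [0, 0, 0]],
    [15, [0, 0, 0.5], [0, 0, 0]],
    [15, [0, 0, 0.4], [0, 0, 0]],
    [15, [0, 0, 0], [0, 0, 0]]
  ]
}}

```text
clock: 11.72
eef_pos: [519.0, -154.9, 327.1]
tool_rot: [3.135, 0.277, -2.921]
force: [0.6, -0.5, -4.2]
width: 28.4
gripper_force: 59.7
```

```bash
python3 st.py;  python3 - <<'E'
from h import *
d=get_image("side");cv2.imwrite("pics/s6.png",cv2.resize(d["img"][60:300,150:420,::-1],None,fx=2,fy=2,interpolation=cv2.INTER_CUBIC))
E
```

```text
pos [ 519.  -154.9  327.1] z [ 0.265  0.066 -0.962] y [-0.221  0.975  0.006] F [ 0.6 -0.5 -4.2] T [-0.19  0.56 -0.03] w 28.4 59.7 q [ 0.41  0.29 -0.1   1.92 -0.18  0.71  2.23] t 11.725
```

View pics/s6.png

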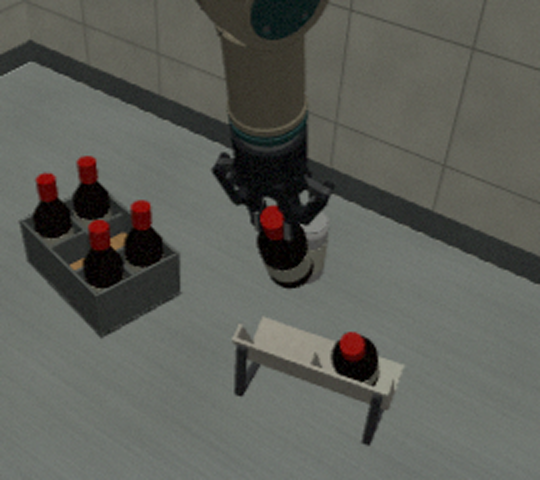

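lean1 is held and clear of the rack, at (285,250) in the crop. Now I carry it over the near cell while turning it upright.

Call:
{"api": "send_rows", "payload": {
  "series": [
    [15, [0.02, 0.4, 0.1], [-0.215, 0.977, 0]],
    [15, [0.02, 0.7, 0.1], [-0.215, 0.977, 0]],
    [15, [0.02, 0.8, 0.1], [-0.215, 0.977, 0]],
    [15, [0.02, 0.8, 0.1], [-0.215, 0.977, 0]],
    [15, [0.02, 0.8, 0.1], [-0.215, 0.977, 0]],
    [15, [0.02, 0.8, 0.1], [-0.215, 0.977, 0]],
    [15, [0, 0.6, 0], [0, 0, 0]],
    [15, [0, 0.4, 0], [0, 0, 0]]
  ]
}}

```text
clock: 12.78
eef_pos: [525.0, 165.3, 359.3]
tool_rot: [3.13, -0.253, -2.919]
force: [0.2, -0.3, -3.0]
width: 28.9
gripper_force: 59.8
```

Call:
{"api": "send_rows", "payload": {
  "series": [
    [15, [0, 0.4, 0], [0, 0, 0]],
    [15, [0, 0.3, 0], [0, 0, 0]],
    [15, [0, 0, 0], [0, 0, 0]],
    [15, [0, 0, 0], [0, 0, 0]],
    [15, [0, 0, 0], [0, 0, 0]]
  ]
}}

```text
clock: 13.4
eef_pos: [525.9, 203.7, 361.3]
tool_rot: [3.132, -0.25, -2.924]
force: [0.3, -0.9, -4.1]
width: 28.6
gripper_force: 59.7
```

```bash
python3 st.py;  cat > ax.py <<'E'
from h import *
import sys
# axis of the held bottle: dark body below the TCP, from silhouette in side+top+wrist depth
s=sensors.read_state();p=s["eef_pos"];Q=[]
for n in("side","top","wrist"):
    d=get_image(n);P=pts(d)
    if len(sys.argv)>1: save(d,sys.argv[1]+n+".png")
    m=(np.hypot(P[...,0]-p[0],P[...,1]-p[1])<80)&(P[...,2]<p[2]-45)&(P[...,2]>p[2]-165)&(d["depth"]>0)
    m=cv2.erode(m.astype(np.uint8),np.ones((3,3)))>0
    Q.append(P[m]);print(n,m.sum())
q=np.vstack(Q)
# cylinder r=30 fit
from scipy.optimize import least_squares
def f(x):
    a=np.array([x[2],x[3],1]);a/=np.linalg.norm(a);c=np.array([x[0],x[1],p[2]-100])
    return np.linalg.norm(np.cross(q-c,a),axis=1)-30
m=(q[:,2]<p[2]-62);q=q[m]
r=least_squares(f,[p[0],p[1],0,0],loss="soft_l1",f_scale=2);x=r.x
print("n",len(q),"centre@TCP-100",np.round(x[:2],1),"tilt slope xy",np.round(x[2:],3),"med res",np.median(abs(f(x))))
print("foot at",np.round(x[:2]-x[2:]*55,1),"bottom z",np.percentile(q[:,2],1))
E
python3 ax.py a1
```

```text
pos [525.9 203.7 361.3] z [-0.244 -0.044 -0.969] y [-0.214  0.977  0.009] F [ 0.3 -0.9 -4.1] T [ 0.07 -0.39  0.  ] w 28.6 59.7 q [-0.32  0.54 -0.12  1.39  0.    1.46  1.36] t 13.4
side 551
top 17
wrist 616
n 558 centre@TCP-100 [526.  204.7] tilt slope xy [-0.    -0.003] med res 0.7471707701962291
foot at [526.  204.9] bottom z 217.5223989392803
```

Run:
```python
from h import *
import pickle
from scipy.optimize import least_squares
off=np.array([[-37,-74],[37,-74],[-37,74],[37,74]])
def run(n,d):
    P=pts(d);O=[]
    for b,c,a in blobs(red(d),25):
        q=P[b];q=q[(abs(q[:,2]-176)<2.5)]
        if len(q)>20 and q[:,1].mean()>50 and abs(np.median(P[b][:,2])-168)<12:
            (cx,cy),r=cv2.minEnclosingCircle(q[:,:2].astype(np.float32)) if 0 else ((np.percentile(q[:,0],[3,97]).mean(),np.percentile(q[:,1],[3,97]).mean()),np.ptp(np.percentile(q[:,:2],[3,97],0),axis=0))
            O.append((cx,cy));print(n,np.round([cx,cy],1),np.round(r,1),len(q))
    R=lambda t:np.array([[np.cos(t),-np.sin(t)],[np.sin(t),np.cos(t)]])
    O=np.array(O)
    def f(x):
        m=off@R(x[2]).T+x[:2];return np.array([np.min(np.linalg.norm(m-o,axis=1)) for o in O])
    if len(O)>1:
        x=least_squares(f,[563,200,-.225]).x;print(n,"crate",np.round(x[:2],1),np.degrees(x[2]),"res",np.round(f(x),1),"cells",np.round(np.array([[-37,0],[37,0]])@R(x[2]).T+x[:2],1))
    m=(abs(P[...,2]-90)<3)&(P[...,0]>440)&(P[...,0]<680)&(P[...,1]>60)&(P[...,1]<350)
    q=P[m][:,:2]
    # rim: points must lie on a wall/divider line
    def g(x):
        l=(q-x[:2])@R(x[2]);dx=np.min(abs(abs(l[:,:1])-np.array([0,74])),1);dy=np.min(abs(abs(l[:,1:])-np.array([37,111])),1)
        return np.maximum(np.minimum(dx,dy)-3,0)
    if len(q)>100:
        x=least_squares(g,[563,200,-.225],loss="soft_l1").x;print(n,"rim",len(q),np.round(x[:2],1),np.degrees(x[2]),"res",g(x).mean(),"cells",np.round(np.array([[-37,0],[37,0]])@R(x[2]).T+x[:2],1))
for n in("top","side"): run(n+"0",pickle.load(open("a.pkl","rb"))[n])
run("w2",pickle.load(open("w2.pkl","rb")))
d=get_image("wrist");pickle.dump(d,open("w5.pkl","wb"));run("w5",d)
```

```text
top0 [614.9 262.9] [21.7 20.2] 39
top0 [580.7 117.7] [19.2 21.3] 38
top0 [543.3 279.1] [21.1 20.7] 41
top0 [511.  135.9] [21.7 23.1] 48
top0 crate [562.5 198.9] -13.123638801974588 res [0.5 1.2 0.3 1.5] cells [[526.4 207.3]
 [598.5 190.5]]
top0 rim 342 [564.7 201.7] -12.746523842527898 res 0.474446004456972 cells [[528.6 209.8]
 [600.8 193.5]]
side0 [614.  264.7] [23.1 26.9] 29
side0 [543.6 279.2] [26.9 24.3] 30
side0 [582.9 117.3] [26.2 21.4] 41
side0 [512.2 136.2] [28.5 25.1] 40
side0 crate [563.2 199.4] -12.374174528569583 res [1.5 0.8 1.9 1.5] cells [[527.1 207.3]
 [599.3 191.4]]
side0 rim 354 [566.8 205.5] -11.350199069256865 res 2.3054305177839622 cells [[530.5 212.7]
 [603.1 198.2]]
w2 [511.5 135.9] [24.9 26.4] 401
w2 [583.2 119.6] [24.8 25.4] 320
w2 crate [563.9 199.9] -12.86871358173086 res [0.2 0.2] cells [[527.8 208.1]
 [599.9 191.6]]
w2 rim 1585 [566.9 203.8] -12.925451909043062 res 1.464954564664438 cells [[530.9 212.1]
 [603.  195.5]]
w5 [514.7 138.4] [20.8 24.1] 314
w5 [543.5 282.2] [23.  23.8] 312
w5 [583.3 121.8] [23.8 24.4] 404
w5 crate [563.2 200.3] -12.287445443614331 res [4.3 1.9 1.7] cells [[527.  208.1]
 [599.3 192.4]]
w5 rim 1119 [565.9 200.9] -12.595908232243472 res 0.27731298806345156 cells [[529.8 209. ]
 [602.  192.8]]
```

Call:
{"api": "send_rows", "payload": {
  "series": [
    [15, [0.05, 0.07, -0.2], [0, 0, 0]],
    [15, [0, 0, -0.4], [0, 0, 0]],
    [15, [0, 0, -0.5], [0, 0, 0]],
    [15, [0, 0, -0.4], [0, 0, 0]],
    [15, [0, 0, -0.2], [0, 0, 0]],
    [15, [0, 0, 0], [0, 0, 0]],
    [15, [0, 0, 0], [0, 0, 0]]
  ]
}}

```text
clock: 14.48
eef_pos: [529.2, 209.7, 259.9]
tool_rot: [3.131, -0.249, -2.921]
force: [-0.4, -0.4, -3.3]
width: 28.5
gripper_force: 59.8
```

```bash
python3 st.py
python3 - <<'E'
from h import *
d=get_image("wrist");save(d,"w7.png")
E
```

```text
pos [529.2 209.7 259.9] z [-0.242 -0.043 -0.969] y [-0.216  0.976  0.011] F [-0.4 -0.4 -3.3] T [ 0.14 -0.41 -0.04] w 28.5 59.8 q [-0.32  0.63 -0.12  1.51  0.01  1.24  1.35] t 14.475
```

View pics/w7.png

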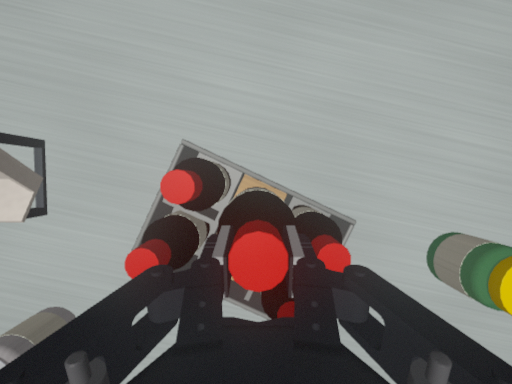

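The held cap is at (258,255), centred on the cell, with the wood visible at (262,188). I lower it into the cell.

Call:
{"api": "send_rows", "payload": {
  "series": [
    [15, [0, -0.02, -0.1], [0, 0, 0]],
    [15, [0, 0, -0.15], [0, 0, 0]],
    [15, [0, 0, -0.15], [0, 0, 0]],
    [15, [0, 0, -0.15], [0, 0, 0]],
    [15, [0, 0, -0.15], [0, 0, 0]],
    [15, [0, 0, -0.15], [0, 0, 0]],
    [15, [0, 0, -0.1], [0, 0, 0]],
    [15, [0, 0, 0], [0, 0, 0]]
  ]
}}

```text
clock: 15.52
eef_pos: [528.3, 208.0, 201.6]
tool_rot: [3.131, -0.251, -2.922]
force: [0.1, 0.1, -4.1]
width: 28.7
gripper_force: 59.8
```

Call:
{"api": "send_rows", "payload": {
  "series": [
    [15, [0, 0, -0.05], [0, 0, 0]],
    [15, [0, 0, -0.05], [0, 0, 0]],
    [15, [0, 0, -0.05], [0, 0, 0]],
    [15, [0, 0, 0], [0, 0, 0]]
  ]
}}

```text
clock: 16.02
eef_pos: [528.4, 208.1, 192.9]
tool_rot: [3.131, -0.251, -2.922]
force: [0.2, -0.6, -3.5]
width: 28.7
gripper_force: 59.8
```

Call:
{"api": "send_rows", "payload": {
  "series": [
    [15, [0, 0, -0.04], [0, 0, 0]],
    [15, [0, 0, -0.04], [0, 0, 0]],
    [15, [0, 0, -0.04], [0, 0, 0]],
    [15, [0, 0, 0], [0, 0, 0]]
  ]
}}

```text
clock: 16.52
eef_pos: [528.5, 208.1, 185.7]
tool_rot: [3.131, -0.251, -2.922]
force: [0.6, 0.2, -3.0]
width: 28.5
gripper_force: 59.8
```

Call:
{"api": "send_rows", "payload": {
  "series": [
    [15, [0, 0, -0.03], [0, 0, 0]],
    [15, [0, 0, 0], [0, 0, 0]]
  ]
}}

```text
clock: 16.77
eef_pos: [528.6, 208.1, 184.0]
tool_rot: [3.131, -0.25, -2.922]
force: [-0.3, -0.3, -3.8]
width: 29.0
gripper_force: 59.8
```

Call:
{"api": "send_rows", "payload": {
  "series": [
    [15, [0, 0, -0.02], [0, 0, 0]],
    [15, [0, 0, 0], [0, 0, 0]]
  ]
}}

```text
clock: 17.02
eef_pos: [528.5, 208.1, 182.9]
tool_rot: [3.131, -0.25, -2.922]
force: [0.0, 0.6, -4.5]
width: 28.6
gripper_force: 59.8
```

Call:
{"api": "send_rows", "payload": {
  "series": [
    [15, [0, 0, -0.02], [0, 0, 0]],
    [15, [0, 0, 0], [0, 0, 0]]
  ]
}}

```text
clock: 17.27
eef_pos: [528.7, 208.2, 182.0]
tool_rot: [3.131, -0.25, -2.922]
force: [-0.2, 0.0, -1.1]
width: 28.1
gripper_force: 60.2
```

Call:
{"api": "send_rows", "payload": {
  "series": [
    [15, [0, 0, -0.02], [0, 0, 0]],
    [15, [0, 0, 0], [0, 0, 0]]
  ]
}}

```text
clock: 17.52
eef_pos: [528.9, 208.2, 181.9]
tool_rot: [3.131, -0.249, -2.922]
force: [-1.5, -0.6, 6.5]
width: 28.4
gripper_force: 60.9
```

Touchdown felt: the force rose from -4 to +6.5 N. Release.

Call:
{"api": "send_rows", "payload": {
  "series": [
    [15, [0, 0, 0.01], [0, 0, 0]],
    [35, [0, 0, 0], [0, 0, 0]],
    [45, [0, 0, 0], [0, 0, 0]],
    [48, [0, 0, 0], [0, 0, 0]],
    [48, [0, 0, 0], [0, 0, 0]]
  ]
}}

```text
clock: 18.15
eef_pos: [528.6, 208.1, 181.0]
tool_rot: [3.131, -0.25, -2.922]
force: [-0.2, 0.7, -0.5]
width: 48.4
gripper_force: 0.0
```

```bash
python3 st.py
```

```text
pos [528.6 208.1 181. ] z [-0.244 -0.044 -0.969] y [-0.216  0.976  0.01 ] F [-0.2  0.7 -0.5] T [ 0.08 -0.29  0.07] w 48.4 0.0 q [-0.32  0.71 -0.12  1.59  0.02  1.08  1.35] t 18.15
```

Call:
{"api": "send_rows", "payload": {
  "series": [
    [48, [0, 0, 0.2], [0, 0, 0]],
    [48, [0, 0, 0.4], [0, 0, 0]],
    [48, [0, 0, 0.6], [0, 0, 0]],
    [48, [0, 0, 0.7], [0, 0, 0]],
    [48, [0, 0, 0.5], [0, 0, 0]],
    [48, [0, 0, 0], [0, 0, 0]]
  ]
}}

```text
clock: 18.9
eef_pos: [529.8, 208.8, 328.4]
tool_rot: [3.13, -0.244, -2.921]
force: [-0.1, -0.6, -0.1]
width: 48.1
gripper_force: 0.0
```

```bash
cat > chk.py <<'E'
from h import *
for n in("top","wrist","side"):
    d=get_image(n);P=pts(d)
    for b,c,a in blobs(red(d),25):
        q=P[b];t=np.percentile(q[:,2],85);q=q[abs(q[:,2]-t)<(2.5 if q[:,1].mean()>0 else 30)]
        print(n,np.round([*np.percentile(q[:,:2],[3,97],0).mean(0),t],1),len(q))
E
python3 chk.py; python3 st.py
```

```text
top [582.  118.9 177.9] 26
top [ 541.5 -266.7  189.1] 61
top [511.1 135.9 178.9] 26
wrist [515.1 138.2 177. ] 372
wrist [528.5 208.4 198.3] 631
wrist [535.9 285.8 177. ] 93
wrist [583.4 121.6 177.1] 502
wrist [616.3 264.8 176.9] 488
side [615.9 263.4 178.3] 39
side [544.9 280.6 178.6] 37
side [526.2 207.1 199.8] 47
side [583.4 120.  178.5] 42
side [510.8 137.6 178.8] 52
side [ 535.5 -267.4  188.2] 130
pos [528.1 207.9 324.7] z [-0.245 -0.044 -0.968] y [-0.216  0.976  0.01 ] F [ 0.4 -0.3 -0.2] T [ 0.04 -0.26 -0.03] w 48.3 0.0 q [-0.32  0.57 -0.12  1.43  0.    1.39  1.35] t 19.05
```

Call:
{"api": "send_rows", "payload": {
  "series": [
    [48, [0, -0.7, 0], [0.217, -0.976, 0]],
    [48, [0.04, -0.9, 0], [0.217, -0.976, 0]],
    [48, [0.04, -0.9, 0], [0.217, -0.976, 0]],
    [48, [0.04, -0.9, -0.1], [0.217, -0.976, 0]],
    [48, [0.04, -0.9, -0.2], [0.217, -0.976, 0]],
    [48, [0.04, -0.9, -0.2], [0.217, -0.976, 0]],
    [48, [0.04, -0.9, -0.2], [0, 0, 0]],
    [48, [0, -0.8, -0.1], [0, 0, 0]]
  ]
}}

```text
clock: 20.05
eef_pos: [541.6, -207.7, 275.4]
tool_rot: [3.13, 0.271, -2.923]
force: [1.0, -0.1, 0.4]
width: 48.3
gripper_force: 0.0
```

Call:
{"api": "send_rows", "payload": {
  "series": [
    [48, [0, -0.5, 0], [0, 0, 0]],
    [48, [0, 0, 0], [0, 0, 0]],
    [48, [0, 0, 0], [0, 0, 0]]
  ]
}}

```text
clock: 20.42
eef_pos: [542.6, -234.5, 276.2]
tool_rot: [3.13, 0.272, -2.921]
force: [0.0, 0.5, -0.2]
width: 48.0
gripper_force: 0.0
```

```bash
python3 st.py
```

```text
pos [ 542.6 -234.5  276.2] z [ 0.259  0.07  -0.963] y [-0.222  0.975  0.012] F [ 0.   0.5 -0.2] T [-0.02  0.29 -0.07] w 48.0 0.0 q [ 0.57  0.43 -0.15  1.84 -0.18  0.67  2.36] t 20.425
```

lean1 stands at (528.5,208.4), with its top at 198 mm. Next is lean2.

Call:
{"api": "send_rows", "payload": {
  "series": [
    [48, [0.02, -0.25, 0], [0, 0, 0]],
    [48, [0, -0.24, -0.3], [0, 0, 0]],
    [48, [0, 0, -0.4], [0, 0, 0]],
    [48, [0, 0, 0], [0, 0, 0]],
    [48, [0, 0, 0], [0, 0, 0]]
  ]
}}

```text
clock: 21.05
eef_pos: [544.4, -265.5, 235.2]
tool_rot: [3.132, 0.273, -2.922]
force: [-0.9, 0.4, -0.4]
width: 47.9
gripper_force: 0.0
```

```bash
python3 st.py
```

```text
pos [ 544.4 -265.5  235.2] z [ 0.261  0.068 -0.963] y [-0.221  0.975  0.009] F [-0.9  0.4 -0.4] T [-0.08  0.26  0.04] w 47.9 0.0 q [ 0.62  0.51 -0.16  1.85 -0.19  0.6   2.42] t 21.05
```

Call:
{"api": "send_rows", "payload": {
  "series": [
    [48, [-0.01, 0.01, -0.3], [0, 0, 0]],
    [48, [0, 0, -0.4], [0, 0, 0]],
    [48, [0, 0, -0.38], [0, 0, 0]],
    [48, [0, 0, 0], [0, 0, 0]],
    [48, [0, 0, 0], [0, 0, 0]],
    [15, [0, 0, 0], [0, 0, 0]],
    [15, [0, 0, 0], [0, 0, 0]],
    [15, [0, 0, 0], [0, 0, 0]]
  ]
}}

```text
clock: 22.05
eef_pos: [544.4, -265.4, 171.9]
tool_rot: [3.134, 0.275, -2.921]
force: [-2.1, -1.3, 5.8]
width: 28.1
gripper_force: 58.9
```

Call:
{"api": "send_rows", "payload": {
  "series": [
    [15, [0, 0, 0], [0, 0, 0]],
    [15, [0, 0, 0], [0, 0, 0]],
    [15, [0, 0, 0], [0, 0, 0]]
  ]
}}

```text
clock: 22.42
eef_pos: [544.4, -265.4, 171.9]
tool_rot: [3.134, 0.275, -2.921]
force: [-1.7, 0.2, 6.3]
width: 28.3
gripper_force: 58.9
```

```bash
python3 st.py
```

```text
pos [ 544.4 -265.4  171.9] z [ 0.264  0.067 -0.962] y [-0.221  0.975  0.007] F [-1.7  0.2  6.3] T [-0.05  0.28 -0.05] w 28.3 58.9 q [ 0.63  0.6  -0.18  1.91 -0.2   0.44  2.45] t 22.425
```

Call:
{"api": "send_rows", "payload": {
  "series": [
    [15, [0, 0, 0.1], [0, 0, 0]],
    [15, [0, 0, 0.2], [0, 0, 0]],
    [15, [0, 0, 0.4], [0, 0, 0]],
    [15, [0, 0, 0.5], [0, 0, 0]],
    [15, [0, 0, 0.6], [0, 0, 0]],
    [15, [0, 0, 0.6], [0, 0, 0]],
    [15, [0, 0, 0.6], [0, 0, 0]],
    [15, [0, 0, 0.4], [0, 0, 0]]
  ]
}}

```text
clock: 23.42
eef_pos: [543.6, -264.5, 376.8]
tool_rot: [3.133, 0.274, -2.921]
force: [0.7, 0.2, -2.3]
width: 28.5
gripper_force: 59.3
```

Call:
{"api": "send_rows", "payload": {
  "series": [
    [15, [0.05, 0.4, 0], [-0.215, 0.977, 0]],
    [15, [0.1, 0.7, 0], [-0.215, 0.977, 0]],
    [15, [0.15, 0.8, 0], [-0.215, 0.977, 0]],
    [15, [0.15, 0.8, 0], [-0.215, 0.977, 0]],
    [15, [0.15, 0.8, 0], [-0.215, 0.977, 0]],
    [15, [0.15, 0.8, 0], [-0.215, 0.977, 0]],
    [15, [0.1, 0.7, 0], [0, 0, 0]],
    [15, [0.1, 0.6, 0], [0, 0, 0]]
  ]
}}

```text
clock: 24.42
eef_pos: [600.7, 73.8, 374.3]
tool_rot: [3.129, -0.251, -2.92]
force: [0.6, 0.6, -1.8]
width: 28.4
gripper_force: 59.5
```

```bash
python3 st.py
```

```text
pos [600.7  73.8 374.3] z [-0.245 -0.043 -0.969] y [-0.217  0.976  0.012] F [ 0.6  0.6 -1.8] T [ 0.07 -0.42  0.04] w 28.4 59.5 q [-0.11  0.61 -0.12  1.23  0.06  1.56  1.57] t 24.425
```

Target is (601.2, 193), so about 119 mm more in y.

Call:
{"api": "send_rows", "payload": {
  "series": [
    [15, [0, 0.6, 0], [0, 0, 0]],
    [15, [0, 0.6, 0], [0, 0, 0]],
    [15, [0, 0.45, 0], [0, 0, 0]],
    [15, [0, 0.2, 0], [0, 0, 0]],
    [15, [0, 0, 0], [0, 0, 0]],
    [15, [0, 0, 0], [0, 0, 0]],
    [15, [0, 0, 0], [0, 0, 0]]
  ]
}}

```text
clock: 25.3
eef_pos: [600.9, 180.8, 374.4]
tool_rot: [3.131, -0.251, -2.924]
force: [-1.0, 0.1, -2.9]
width: 28.6
gripper_force: 59.5
```

```bash
python3 st.py;python3 ax.py a2
```

```text
pos [600.9 180.8 374.4] z [-0.244 -0.043 -0.969] y [-0.213  0.977  0.01 ] F [-1.   0.1 -2.9] T [ 0.1  -0.38 -0.01] w 28.6 59.5 q [-0.25  0.65 -0.13  1.15  0.03  1.6   1.41] t 25.3
side 551
top 0
wrist 647
n 501 centre@TCP-100 [599.  181.6] tilt slope xy [-0.004 -0.004] med res 0.9130874123991752
foot at [599.2 181.8] bottom z 228.30623046429037
```

Call:
{"api": "send_rows", "payload": {
  "series": [
    [15, [0.03, 0.19, 0], [0, 0, 0]],
    [15, [0, 0, -0.3], [0, 0, 0]],
    [15, [0, 0, -0.4], [0, 0, 0]],
    [15, [0, 0, -0.5], [0, 0, 0]],
    [15, [0, 0, -0.4], [0, 0, 0]],
    [15, [0, 0, -0.2], [0, 0, 0]],
    [15, [0, 0, 0], [0, 0, 0]],
    [15, [0, 0, 0], [0, 0, 0]]
  ]
}}

```text
clock: 26.45
eef_pos: [603.0, 194.2, 267.4]
tool_rot: [3.13, -0.249, -2.921]
force: [-0.2, -0.9, -1.5]
width: 28.7
gripper_force: 59.6
```

```bash
python3 st.py;python3 - <<'E'
from h import *
d=get_image("wrist");save(d,"w8.png")
E
```

```text
pos [603.  194.2 267.4] z [-0.243 -0.042 -0.969] y [-0.216  0.976  0.012] F [-0.2 -0.9 -1.5] T [ 0.07 -0.43  0.  ] w 28.7 59.6 q [-0.26  0.73 -0.14  1.29  0.04  1.37  1.4 ] t 26.45
```

View pics/w8.png

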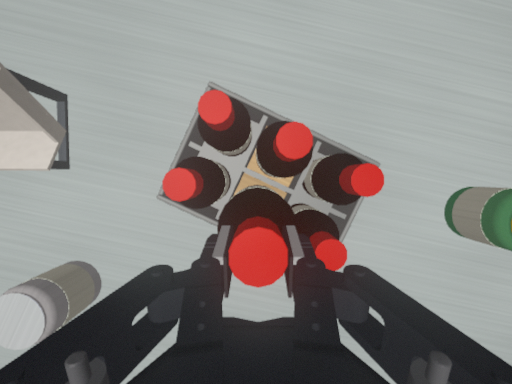

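The placed bottle is upright in its cell at (290,150), and the held cap at (258,252) is over the far cell. I lower it.

Call:
{"api": "send_rows", "payload": {
  "series": [
    [15, [0, -0.03, -0.1], [0, 0, 0]],
    [15, [0, 0, -0.15], [0, 0, 0]],
    [15, [0, 0, -0.15], [0, 0, 0]],
    [15, [0, 0, -0.15], [0, 0, 0]],
    [15, [0, 0, -0.15], [0, 0, 0]],
    [15, [0, 0, -0.15], [0, 0, 0]],
    [15, [0, 0, -0.1], [0, 0, 0]],
    [15, [0, 0, 0], [0, 0, 0]]
  ]
}}

```text
clock: 27.5
eef_pos: [602.1, 191.9, 208.8]
tool_rot: [3.13, -0.252, -2.922]
force: [0.4, 0.1, -1.8]
width: 28.9
gripper_force: 59.6
```

Call:
{"api": "send_rows", "payload": {
  "series": [
    [15, [0, 0, -0.03], [0, 0, 0]],
    [15, [0, 0, -0.03], [0, 0, 0]],
    [15, [0, 0, 0], [0, 0, 0]]
  ]
}}

```text
clock: 27.88
eef_pos: [602.4, 191.9, 205.7]
tool_rot: [3.13, -0.251, -2.922]
force: [-0.1, -0.2, -2.5]
width: 28.6
gripper_force: 59.6
```

Call:
{"api": "send_rows", "payload": {
  "series": [
    [15, [0, 0, -0.02], [0, 0, 0]],
    [15, [0, 0, -0.02], [0, 0, 0]],
    [15, [0, 0, 0], [0, 0, 0]]
  ]
}}

```text
clock: 28.25
eef_pos: [602.3, 192.0, 203.2]
tool_rot: [3.13, -0.251, -2.922]
force: [0.2, -0.6, -1.2]
width: 28.5
gripper_force: 59.6
```

Call:
{"api": "send_rows", "payload": {
  "series": [
    [15, [0, 0, -0.02], [0, 0, 0]],
    [15, [0, 0, -0.02], [0, 0, 0]],
    [15, [0, 0, 0], [0, 0, 0]]
  ]
}}

```text
clock: 28.62
eef_pos: [602.3, 191.9, 200.8]
tool_rot: [3.13, -0.251, -2.922]
force: [-0.2, 0.3, -2.4]
width: 28.4
gripper_force: 59.6
```

Call:
{"api": "send_rows", "payload": {
  "series": [
    [15, [0, 0, -0.02], [0, 0, 0]],
    [15, [0, 0, -0.02], [0, 0, 0]],
    [15, [0, 0, 0], [0, 0, 0]]
  ]
}}

```text
clock: 29.0
eef_pos: [602.3, 191.9, 198.4]
tool_rot: [3.13, -0.251, -2.922]
force: [0.3, 0.2, -1.8]
width: 28.7
gripper_force: 59.6
```

Call:
{"api": "send_rows", "payload": {
  "series": [
    [15, [0, 0, -0.02], [0, 0, 0]],
    [15, [0, 0, 0], [0, 0, 0]]
  ]
}}

```text
clock: 29.25
eef_pos: [602.3, 192.0, 197.2]
tool_rot: [3.13, -0.251, -2.922]
force: [0.3, -0.6, -1.1]
width: 28.2
gripper_force: 59.6
```

Call:
{"api": "send_rows", "payload": {
  "series": [
    [15, [0, 0, -0.02], [0, 0, 0]],
    [15, [0, 0, 0], [0, 0, 0]]
  ]
}}

```text
clock: 29.5
eef_pos: [602.4, 191.9, 196.0]
tool_rot: [3.13, -0.251, -2.922]
force: [-0.7, -0.1, -2.1]
width: 28.8
gripper_force: 59.6
```

Call:
{"api": "send_rows", "payload": {
  "series": [
    [15, [0, 0, -0.02], [0, 0, 0]],
    [15, [0, 0, 0], [0, 0, 0]]
  ]
}}

```text
clock: 29.75
eef_pos: [602.5, 192.0, 195.2]
tool_rot: [3.13, -0.25, -2.922]
force: [-0.7, 0.1, -0.4]
width: 28.6
gripper_force: 60.0
```

Call:
{"api": "send_rows", "payload": {
  "series": [
    [15, [0, 0, -0.02], [0, 0, 0]],
    [15, [0, 0, 0], [0, 0, 0]]
  ]
}}

```text
clock: 30.0
eef_pos: [602.6, 192.1, 195.2]
tool_rot: [3.13, -0.25, -2.922]
force: [-1.2, -1.0, 5.8]
width: 28.9
gripper_force: 60.5
```

Touchdown felt. I release and rise.

Call:
{"api": "send_rows", "payload": {
  "series": [
    [15, [0, 0, 0.01], [0, 0, 0]],
    [35, [0, 0, 0], [0, 0, 0]],
    [45, [0, 0, 0], [0, 0, 0]],
    [48, [0, 0, 0], [0, 0, 0]],
    [48, [0, 0, 0], [0, 0, 0]]
  ]
}}

```text
clock: 30.62
eef_pos: [602.4, 192.0, 194.1]
tool_rot: [3.13, -0.251, -2.921]
force: [-0.1, 0.1, -0.1]
width: 47.9
gripper_force: 0.0
```

Call:
{"api": "send_rows", "payload": {
  "series": [
    [48, [0, 0, 0.2], [0, 0, 0]],
    [48, [0, 0, 0.4], [0, 0, 0]],
    [48, [0, 0, 0.6], [0, 0, 0]],
    [48, [0, 0, 0.6], [0, 0, 0]],
    [48, [0, 0, 0.5], [0, 0, 0]],
    [48, [0, 0, 0], [0, 0, 0]],
    [48, [0, 0, 0], [0, 0, 0]]
  ]
}}

```text
clock: 31.5
eef_pos: [602.1, 191.8, 332.1]
tool_rot: [3.13, -0.251, -2.922]
force: [-0.6, 0.9, -1.6]
width: 47.8
gripper_force: 0.0
```

```bash
python3 st.py; python3 chk.py
```

```text
pos [602.1 191.8 332.1] z [-0.245 -0.043 -0.969] y [-0.216  0.976  0.011] F [-0.6  0.9 -1.6] T [ 0.06 -0.22  0.01] w 47.8 0.0 q [-0.26  0.68 -0.14  1.2   0.03  1.51  1.4 ] t 31.5
top [581.9 118.9 178.1] 29
wrist [516.2 148.9 177. ] 25
wrist [529.  208.2 198.3] 633
wrist [545.1 281.2 177. ] 516
wrist [585.2 125.2 177. ] 164
wrist [600.3 191.9 210.7] 655
wrist [607.9 269.1 177. ] 92
side [615.4 262.1 178.9] 37
side [599.8 190.7 212.4] 43
side [543.5 281.1 178.5] 35
side [528.4 206.6 199.5] 44
side [583.2 119.8 178.5] 45
side [512.9 136.6 178.2] 55
```

```bash
python3 -c "
from cell import ctrl
print(ctrl.finish_job())"
```

```text
the job is handed in; nothing more can be done
None
```

Both rack bottles now stand upright on the packing in the two empty crate cells, each released after touchdown was felt, and the job was handed in at about 31.7 s, within the 69 s limit.

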